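# Swap the wrong bottle in the dispensing kit

## Robot

A 6-joint arm with a two-finger parallel gripper is mounted at the origin on a cart in front of the work surface, level with it; the furniture and walls round the work are solid. World frame = base frame: x ahead of the robot, y to its left, z up, the work surface at z = 0. Lengths are in mm, angles in degrees, forces in N, time in s.
With the tool pointing down it reaches from about 350 to 850 mm from the base axis. Payload 8.1 kg.
Tool frame: the origin (TCP) lies between the finger pads; the fingertips stand 11 mm ahead of it and the grasp point (between the pads) lies 8 mm behind it; z points along the fingers, y is the line along which they close (so a half turn about z gives the same grasp; the last joint's range is limited). The gripper opens to 85 mm and grips with 20 to 120 N. Pads are 22 mm wide; open, the fingers measure 114 mm over their backs; the gripper's body (76 mm by 85 mm) begins 54 mm behind the grasp point. The pads swing forward as they close: fully open they stand 13 mm farther back than shut.
Start: joints at [-73.075, 7.471, 85.268, -0, 87.261, -4.893], TCP at [223.018, -557.017, 217.592] pointing down, gripper open.
Joint ranges: [-169.43, 169.43], [-51.17, 129.36], [1.28, 143.12], [-76.62, 256.62], [0, 156.53], [-152.29, 152.29]. Speed limits (degrees/s): [136.94, 136.94, 159.86, 180, 180, 180].

## Interface

Orientations are given as [roll, pitch, yaw] about the fixed x, y, z axes, in that order (R = Rz(yaw) Ry(pitch) Rx(roll)).
In Python, from bench import r, snapshot, get_calibration gives the robot as it stands.
- The arm moves only by the tool step_arm, never from a script. Its argument "rows" is a list of rows, each a list of 2 entries, a list of its own where there are three numbers: the shift along the tool's x, y, z in mm, then the turn about the tool's z in degrees. In form: [[[tx, ty, tz], yaw], ...]. A call has 1 to 12 rows; each row is the pose to reach, as a shift and turn from the pose commanded when the call began, along the tool's axes at that moment; what a row does not reach only later rows make up. A row lasts 1/10 s, in which the tool goes at most 50 mm and 8.59 degrees, less where a joint would pass 70% of its speed; a pose out of reach is approached as far as the arm can. A call with a gripper value outside its range is refused whole. "fingers" is the opening, from 0 (shut) to 1 (fully open), set as the call begins (left out, the last holds). The fingers move at their own pace and stop on an object; "squeeze" is the grip in N (left out, the last holds). Time passes only in rows, so rows that repeat a pose let the fingers close. It gives the time, the measured TCP pose, the force, the opening and the grip force at its end, in the units of the state.
- r.sense(): the state, without advancing time (a new reading comes with each control period).
- snapshot(name): name is "scene" or "side" or "wrist"; returns the picture (420x560x3 uint8, blue, green, red); there is no depth.
- get_calibration(name): a dict with "fovy" (degrees; the focal length in pixels is half the picture's height over the tangent of half this angle, whatever the lens; pixels are square), "cx", "cy" (the principal point, pixels), "eye" and "orientation" of the camera in the world. Camera axes: x right, y up, looking along -z (the intrinsics and any distortion apply to the point x, -y, -z); pixel columns grow to the right and rows downward; lengths in mm; the calibration is good to about 2 mm. A picture is of the moment at which its call begins: read the wrist's pose just before it. get_calibration takes no time and is no camera call; for the wrist camera it gives the pose at the moment of the call.
- r.hand_in(): hands the job in; it is judged then, once.
The state is a dict: "time": time; "joint_pos": joint angles; "qd": joint speeds; "joint_efforts": joint torques, N m; "tool_pos": TCP position; "tcp_rot": TCP orientation; "ft_force": force on the tool from outside, world axes, zero at the start; "wrist_torque": the same for the moment, N m; "finger_gap": finger opening in mm; "grip_force": force on a finger pad.
Only numpy, scipy, OpenCV 4.12 (cv2) and the standard library are available. Lean on these libraries where they do the work, as an engineer would, in place of code of your own. Each camera call takes 0.05 s, during which the arm holds its last target. There are 200 camera calls.

## Task

The black three-bay kit tray should hold three dropper bottles with needle nozzles, but one bay holds a pump spray bottle by mistake. Put the spray bottle upright into the free bay of the metal stock tray, and stand the spare dropper bottle from the stock tray upright in the kit bay that this leaves free. The kit must end with one upright dropper bottle in each bay.

Things in the scene. Friction and masses are not known exactly. Their poses are not given: they have to be found in the camera images.
- kit: Kit tray, black plastic, on the left of the desk: three open bays in a row along its x, 166 x 58 x 24 mm high, floor and walls 4 mm; bays 50 x 50 mm inside, centres at x = -54, 0, +54 mm. Fixed. Origin: centre of its underside, on the desk; z up. Its row points roughly away from the robot.
- stock: Stock tray, bare metal, beyond the clear hinged case: three open bays in a row along its x, 166 x 58 x 24 mm high, floor and walls 4 mm; bays 50 x 50 mm inside, centres at x = -54, 0, +54 mm. Fixed. Origin: centre of its underside, on the desk; z up. x points roughly to the robot's left. The bay at +54 mm is free; the others hold the spare dropper bottle and a clear empty bottle (37 mm across, 98 mm high), in either order.
- spray_mid (a point): The wrong part: white pump spray bottle with a blue band, upright in one of the kit's bays: body 27 mm across up to 65 mm, spray head 21 mm across up to 92 mm in all; about 60 g. This point: on its axis half-way up, 46 mm above its foot; grasp here. z points up along the bottle.
- spare_mid (a point): White dropper bottle, upright: round body 25 mm across up to about 60 mm, then a thin needle nozzle, 104 mm high in all; about 35 g. This point: on its axis half-way up, 52 mm above its foot; grasp here or up to 10 mm lower. z points up along the bottle. This is the spare, at first in the stock tray.
- good_a_mid (a point): White dropper bottle, upright: round body 25 mm across up to about 60 mm, then a thin needle nozzle, 104 mm high in all; about 35 g. This point: on its axis half-way up, 52 mm above its foot; grasp here or up to 10 mm lower. z points up along the bottle. This one is rightly in the kit and stays there.
- good_b_mid (a point): White dropper bottle, upright: round body 25 mm across up to about 60 mm, then a thin needle nozzle, 104 mm high in all; about 35 g. This point: on its axis half-way up, 52 mm above its foot; grasp here or up to 10 mm lower. z points up along the bottle. This one is rightly in the kit and stays there.
Mind the look-alikes: they are no part of the job. Leave any turquoise or yellow look-alike of the part that bears good_b_mid alone.

How it is judged (in metres and radians):
At the end, for the whole second after the job is handed in: Each of the kit's three bays holds one of the three dropper bottles, and the spray bottle is in a bay of the stock tray; all four stand on the bay floors (within 7 mm in height), upright within 0.17 rad (10 degrees) (y of spare_mid in the frame of kit between -0.027 and 0.027 m and z of spare_mid in the frame of kit between 0.049 and 0.063 m and angle between each of spare_mid, good_a_mid, good_b_mid, spray_mid's own z axis and vertical below 0.17 rad and y of good_a_mid in the frame of kit between -0.027 and 0.027 m and z of good_a_mid in the frame of kit between 0.049 and 0.063 m and y of good_b_mid in the frame of kit between -0.027 and 0.027 m and z of good_b_mid in the frame of kit between 0.049 and 0.063 m and (x of spare_mid in the frame of kit between -0.079 and -0.029 m or x of good_a_mid in the frame of kit between -0.079 and -0.029 m or x of good_b_mid in the frame of kit between -0.079 and -0.029 m) and (x of spare_mid in the frame of kit between -0.025 and 0.025 m or x of good_a_mid in the frame of kit between -0.025 and 0.025 m or x of good_b_mid in the frame of kit between -0.025 and 0.025 m) and (x of spare_mid in the frame of kit between 0.029 and 0.079 m or x of good_a_mid in the frame of kit between 0.029 and 0.079 m or x of good_b_mid in the frame of kit between 0.029 and 0.079 m) and y of spray_mid in the frame of stock between -0.027 and 0.027 m and z of spray_mid in the frame of stock between 0.043 and 0.057 m and x of spray_mid in the frame of stock between -0.081 and 0.081 m); the robot touches nothing.
It also fails if it takes over 54 s, if anything falls off the work surface, if the arm or the gripper's body presses on something with over 40 N, if the wrist force passes 120 N, or if a joint passes its speed limit or range.

## Working session

There is one attempt and no reset: what is moved stays moved. The work goes in short steps, Python scripts to look and compute and a tool call to move; the robot and the scene stay as the last step left them, time stands still between calls to the robot, and variables do not carry over. Pictures are saved under pics/ and viewed, at most 10 in all, crops included, and the job is handed in when it is done.

Besides the shell and the picture viewer there is one more tool, called after "Request:" as name([rows], argument=value, ...), one row to a line, values as JSON. step_arm: Moves the arm, as the interface text tells. Its arguments: {"type":"object","properties":{"rows":{"type":"array"},"fingers":{"type":"number"},"squeeze":{"type":"number"}},"required":["rows"]}

```bash
mkdir -p pics
python3 - <<'E'
from bench import r,snapshot,get_calibration
import cv2
for n in ("scene","side","wrist"):
    print(n,get_calibration(n)); cv2.imwrite(f"pics/{n}0.png",snapshot(n))
print(r.sense())
E
```

```text
scene {'fovy': 51.65600643376111, 'cx': 281.73164984819334, 'cy': 205.9357543831864, 'eye': array([193.32576135, 859.95956667, 469.01030131]), 'orientation': array([  64.22736925,   -0.34739387, -152.33394968])}
side {'fovy': 52.18222500271136, 'cx': 279.3692722731132, 'cy': 207.41717920150302, 'eye': array([ 355.13536082, 1017.89173427,  770.79112589]), 'orientation': array([  52.29165359,    0.62474218, -168.38742441])}
wrist {'fovy': 59.54779099002573, 'cx': 284.9127819447651, 'cy': 210.00567876033065, 'eye': array([ 288.61018087, -530.48456721,  373.77520548]), 'orientation': array([-16.39839268,   0.11660231, -68.11501624])}
{'time': 0.15, 'joint_pos': array([-7.30753271e+01,  7.50911997e+00,  8.53148129e+01, -6.23214811e-04,
        8.72602011e+01, -4.89302906e+00]), 'qd': array([ 0.0321935 , -0.16516046, -0.13260118,  0.05218934, -0.09564339,
        0.08633358]), 'joint_efforts': array([ 2.56202447e-04, -5.70063186e+01, -5.01157808e+01, -2.59663066e-04,
        9.56574397e-03,  7.90275323e-06]), 'tool_pos': array([ 222.88220825, -556.59572702,  216.74549353]), 'tcp_rot': array([-1.79916120e+02, -6.55607488e-03,  2.18177274e+01]), 'ft_force': array([0.55432373, 0.09239779, 0.10165325]), 'wrist_torque': array([-0.04389931, -0.00935168,  0.00877622]), 'grip_force': 0.0, 'finger_gap': 85.51503346657027}
```

View pics/scene0.png

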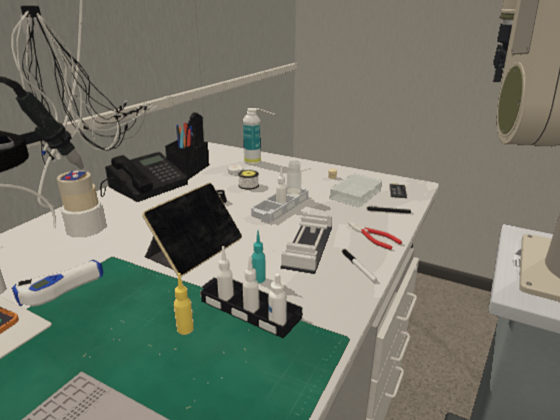

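View pics/side0.png

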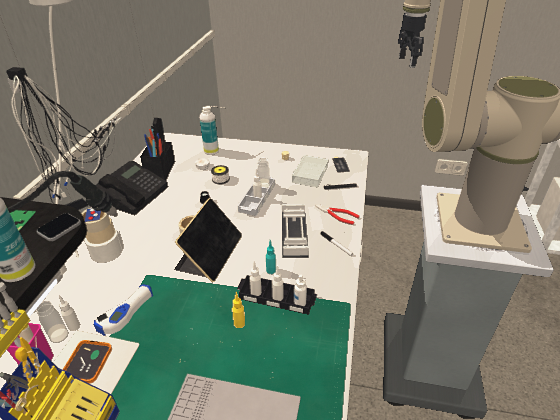

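The scene view shows the kit tray at about (250,303). It holds two dropper bottles at (225,275) and (250,287), and a spray-like bottle nearest the robot at (277,302). The look-alikes are turquoise (259,260) and yellow (183,305). The stock tray is at about (280,205). I'll confirm in enlarged crops.

Run:
```python
import cv2,numpy as np
a=cv2.imread("pics/scene0.png");b=cv2.imread("pics/side0.png")
def c(im,x,y,w=133,h=100):
    o=cv2.resize(im[y:y+h,x:x+w],(400,300),interpolation=cv2.INTER_CUBIC)
    for k in range(0,w,20): cv2.putText(o,str(x+k),(int(k*400/w),8),0,.3,(0,0,255)); cv2.line(o,(int(k*400/w),10),(int(k*400/w),15),(0,0,255))
    for k in range(0,h,20): cv2.putText(o,str(y+k),(0,int(k*3)+4),0,.3,(0,0,255))
    return o
cv2.imwrite("pics/crop1.png",np.vstack([np.hstack([c(a,185,240),c(a,235,150,100,75)]),np.hstack([c(b,220,235,110,83),c(b,220,145,100,75)])]))
```

```text
(no output)
```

View pics/crop1.png

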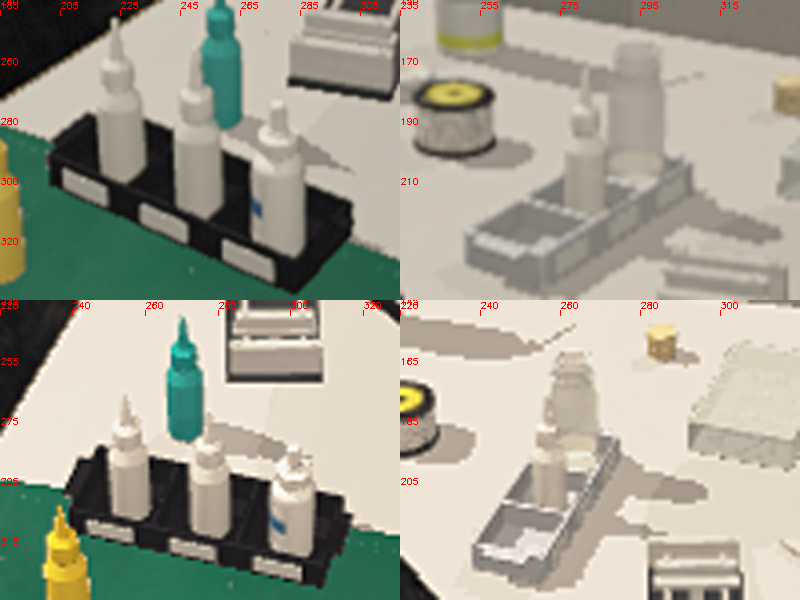

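View pics/wrist0.png

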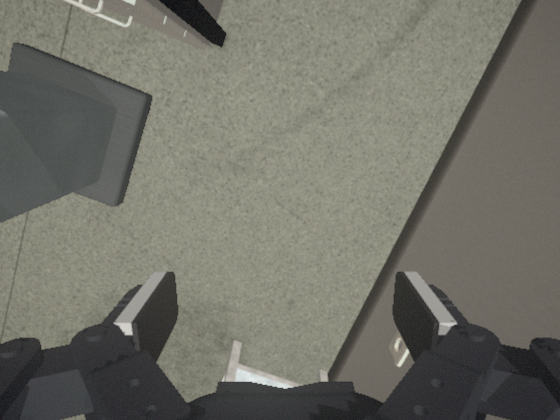

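The spray bottle (blue band) is in the kit bay nearest the robot, at scene pixel (277,302). The spare, at scene (281,190), is in the middle stock bay. The clear bottle is at the far end, and the free bay is nearest the cameras. The turquoise and yellow bottles stand outside the trays. Next I'll fit the tray poses.

```bash
cat > h.py <<'E'
import numpy as np,cv2
from bench import r,snapshot,get_calibration
from scipy.spatial.transform import Rotation as R
from scipy.optimize import least_squares
def proj(c,P):
    P=np.atleast_2d(P); q=(P-c["eye"])@R.from_euler("xyz",c["orientation"],degrees=True).as_matrix()
    f=210/np.tan(np.radians(c["fovy"]/2))
    return np.c_[c["cx"]-f*q[:,0]/q[:,2],c["cy"]+f*q[:,1]/q[:,2]]
def tray(p,L): 
    a=np.radians(p[2]);L=np.atleast_2d(L)
    return np.c_[p[0]+L[:,0]*np.cos(a)-L[:,1]*np.sin(a),p[1]+L[:,0]*np.sin(a)+L[:,1]*np.cos(a),L[:,2]]
E
python3 - <<'E'
from h import *
C={n:get_calibration(n) for n in("scene","side")}
kit={"scene":[((83,29,24),(201.6,292.5)),((83,-29,24),(214.3,278.9)),((-83,-29,24),(302,308.8)),((-83,29,24),(283.7,329.8)),((-83,29,0),(283,337)),((-54,0,96),(277.8,274.2)),((54,0,108),(223.6,246))],
"side":[((83,29,24),(238.4,287.8)),((83,-29,24),(243.4,275.4)),((-83,-29,24),(316.3,293.3)),((-83,29,24),(312.1,308.7)),((-83,29,0),(311.5,312.8))]}
st={"scene":[((83,29,24),(252,208.75)),((83,-29,24),(252,208.75)),((83,-29,24),(271.3,215.5)),((-83,-29,24),(307.5,191.3)),((83,-29,0),(270.8,222.5)),((83,29,0),(252,214.3)),((0,0,108),(281,167))],
"side":[((83,29,24),(238.8,206.3)),((83,-29,24),(250,212.5)),((-83,-29,24),(274.3,179.3))]}
del st["scene"][1]
for nm,D,x0 in(("kit",kit,(600,200,0)),("stock",st,(650,-100,90))):
    def res(p): return np.vstack([proj(C[n],tray(p,[a[0] for a in v]))-[a[1] for a in v] for n,v in D.items()])
    s=least_squares(lambda p:res(p).ravel(),x0,loss="soft_l1");print(nm,s.x);print(res(s.x).round(1).tolist())
    print(tray(s.x,[(-54,0,0),(0,0,0),(54,0,0)]).round(1))
E
```

```text
kit [500.35252186 379.12281872  -4.60672533]
[[-2.1, 0.0], [7.4, -3.3], [1.4, -0.4], [0.3, -0.1], [0.8, 5.1], [0.4, -0.5], [-2.2, 0.5], [-0.2, 5.2], [3.4, -0.6], [-0.9, -4.0], [-2.4, 0.1], [-2.2, 3.0]]
[[446.5 383.5   0. ]
 [500.4 379.1   0. ]
 [554.2 374.8   0. ]]
stock [634.4145765   14.03912895  48.25013257]
[[0.2, 1.5], [-26.1, -15.2], [0.5, -0.4], [-25.3, -13.3], [0.5, 5.2], [0.7, 0.6], [1.1, 1.3], [-20.8, -14.5], [0.6, -0.6]]
[[598.5 -26.2   0. ]
 [634.4  14.    0. ]
 [670.4  54.3   0. ]]
```

Run:
```python
from h import *
C={n:get_calibration(n) for n in("scene","side")}; print(C["scene"].keys())
kit={"scene":[((83,29,24),(201.6,292.5)),((-83,-29,24),(302,308.8)),((-83,29,24),(283.7,329.8)),((-54,0,96),(277.8,274.2)),((54,0,108),(223.6,246))],
"side":[((83,29,24),(238.4,287.8)),((-83,-29,24),(316.3,293.3)),((-83,29,24),(312.1,308.7))]}
st={"scene":[((83,-29,24),(252,208.75)),((83,29,24),(271.3,215.5)),((-83,29,24),(307.5,191.3)),((83,29,0),(270.8,222.5)),((83,-29,0),(252,214.3)),((0,0,108),(281,167))],
"side":[((83,-29,24),(238.8,206.3)),((83,29,24),(250,212.5)),((-83,29,24),(274.3,179.3))]}
im={n:cv2.resize(cv2.imread(f"pics/{n}0.png"),None,fx=4,fy=4,interpolation=cv2.INTER_CUBIC) for n in C}
for nm,D,x0 in(("kit",kit,(600,200,0)),("stock",st,(750,-100,90))):
    def res(p): return np.vstack([proj(C[n],tray(p,[a[0] for a in v]))-[a[1] for a in v] for n,v in D.items()])
    s=least_squares(lambda p:res(p).ravel(),x0,loss="soft_l1");print(nm,s.x);print(res(s.x).round(1).tolist())
    print(tray(s.x,[(-54,0,0),(0,0,0),(54,0,0)]).round(1))
    for n in C:
        for z in(0,24):
            q=proj(C[n],tray(s.x,[(83,29,z),(83,-29,z),(-83,-29,z),(-83,29,z)]))
            cv2.polylines(im[n],[(q*4+2).astype(np.int32)],True,(0,0,255) if z else (0,255,0),1)
        for x in(-54,0,54):
            q=proj(C[n],tray(s.x,[(x,0,4),(x,0,96 if (x<0 and nm=="kit") else 108)]));cv2.line(im[n],*(tuple(int(v) for v in k*4+2) for k in q),(255,0,255),1)
a,b=im["scene"],im["side"]
def c(im,x,y,w=100,h=75): return im[4*y:4*y+4*h,4*x:4*x+4*w]
cv2.imwrite("pics/ov1.png",np.vstack([np.hstack([c(a,205,268),c(a,235,150)]),np.hstack([c(b,225,250),c(b,220,145)])]))
```

```text
dict_keys(['fovy', 'cx', 'cy', 'eye', 'orientation'])
kit [499.36457752 377.65962434  -6.56315704]
[[-0.4, -1.4], [2.0, 0.5], [-0.3, 0.4], [0.8, -0.2], [-0.4, -0.3], [0.4, 3.7], [-0.2, -3.4], [-2.6, 0.6]]
[[445.7 383.8   0. ]
 [499.4 377.7   0. ]
 [553.  371.5   0. ]]
stock [638.38366792  10.48754836  84.35130929]
[[-1.3, 0.0], [-0.1, -0.4], [0.7, -0.7], [0.4, 2.0], [-1.1, 3.7], [-0.1, -0.1], [-0.9, -0.1], [6.9, -2.7], [0.5, -0.9]]
[[633.1 -43.3   0. ]
 [638.4  10.5   0. ]
 [643.7  64.2   0. ]]
```

View pics/ov1.png

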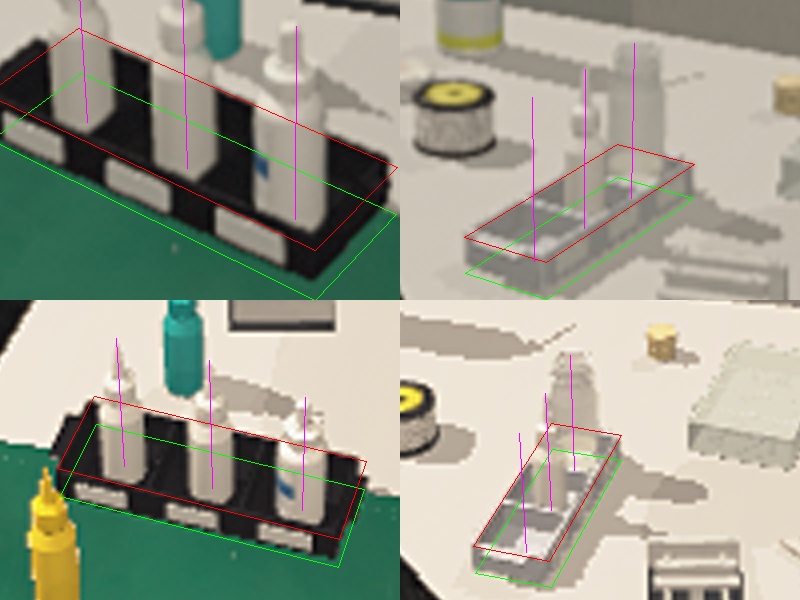

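Run:
```python
from h import *
C={n:get_calibration(n) for n in("scene","side")}
kit={"scene":[((83,29,24),(201.6,291.5)),((-83,29,0),(282.5,338)),((-83,29,24),(284.7,325)),((-83,-29,24),(302,308.8)),((-54,0,96),(277.8,274.2)),((0,0,108),(250.2,256.6)),((54,0,108),(223.6,246))],
"side":[((83,29,24),(238,287.6)),((-83,29,0),(308.8,313.8)),((-54,0,96),(300,276)),((0,0,108),(277,267.5)),((54,0,108),(254.5,260.5))]}
st={"scene":[((83,29,0),(270.8,222.5)),((83,-29,0),(252,214.3)),((-83,29,24),(307.5,191.3)),((0,0,108),(281,167)),((-54,0,102),(295,161.3))],
"side":[((83,29,0),(254.5,215)),((83,-29,0),(239.5,211.8)),((-83,29,24),(274.3,179.0)),((0,0,108),(256.3,168.8)),((-54,0,102),(263,158.3))]}
for nm,D,x0 in(("kit",kit,(500,370,0)),("stock",st,(640,0,90))):
    def res(p): return np.vstack([proj(C[n],tray(p,[a[0] for a in v]))-[a[1] for a in v] for n,v in D.items()])
    s=least_squares(lambda p:res(p).ravel(),x0,loss="soft_l1");print(nm,s.x);print(res(s.x).round(1).tolist())
    print(tray(s.x,[(-54,0,0),(0,0,0),(54,0,0)]).round(1))
```

```text
kit [500.13089842 376.89934458  -6.29179237]
[[-0.6, -0.6], [0.8, 3.9], [-1.3, 4.6], [1.8, -0.1], [0.6, -0.7], [-0.6, -0.9], [-0.6, -0.6], [0.6, 3.8], [0.2, 2.0], [0.7, -2.4], [-0.3, -3.3], [-1.2, -1.5]]
[[446.5 382.8   0. ]
 [500.1 376.9   0. ]
 [553.8 371.    0. ]]
stock [639.67341952   5.19765224  82.6819844 ]
[[-0.0, 0.8], [-1.0, 2.2], [1.7, -1.2], [0.5, -0.9], [-1.0, 0.8], [1.9, 0.2], [-1.7, -0.5], [1.1, -1.3], [-0.4, -1.9], [-0.4, 1.1]]
[[632.8 -48.4   0. ]
 [639.7   5.2   0. ]
 [646.6  58.8   0. ]]
```

Request:
step_arm([
  [[596,-366,-112],-61],
  [[596,-366,-112],-61],
  [[596,-366,-112],-61],
  [[596,-366,-112],-61],
  [[596,-366,-112],-61],
  [[596,-366,-112],-61],
  [[596,-366,-112],-61],
  [[596,-366,-112],-61],
  [[596,-366,-112],-61],
  [[596,-366,-112],-61],
  [[596,-366,-112],-61],
  [[596,-366,-112],-61],
], fingers=1)

```text
time: 1.35
tool_pos: [577.3, -79.6, 312.6]
tcp_rot: [-180.0, 0.0, 82.8]
ft_force: [0.4, -1.0, 0.9]
finger_gap: 85.4
grip_force: 0.0
```

Request:
step_arm([
  [[85,48,-16],0],
  [[85,48,-16],0],
  [[85,48,-16],0],
  [[85,48,-16],0],
  [[85,48,-16],0],
])

```text
time: 1.85
tool_pos: [634.3, -3.9, 328.0]
tcp_rot: [-179.9, 0.0, 82.8]
ft_force: [1.6, -0.3, 1.0]
finger_gap: 85.6
grip_force: 0.0
```

```bash
cat >> h.py <<'E'
def shot(name):
    s=r.sense(); c=get_calibration("wrist"); im=snapshot("wrist"); cv2.imwrite(f"pics/{name}.png",im)
    np.save(f"pics/{name}.npy",c,allow_pickle=True); print(s["tool_pos"].round(1),s["tcp_rot"].round(2),c["eye"].round(1))
def ray(c,uv,z):
    f=210/np.tan(np.radians(c["fovy"]/2)); d=np.array([(uv[0]-c["cx"])/f,-(uv[1]-c["cy"])/f,-1])
    d=R.from_euler("xyz",c["orientation"],degrees=True).as_matrix()@d
    return c["eye"]+d*(z-c["eye"][2])/d[2]
def delta(target,yaw):
    s=r.sense(); a=np.radians(s["tcp_rot"][2]); d=np.array(target)-s["tool_pos"]
    print("tool shift",np.round([d[0]*np.cos(a)+d[1]*np.sin(a),d[0]*np.sin(a)-d[1]*np.cos(a),-d[2]],1),"turn",round(float(s["tcp_rot"][2]-yaw),2))
E
python3 - <<'E'
from h import *
shot("w1"); im=cv2.imread("pics/w1.png"); cv2.imwrite("pics/w1b.png",cv2.resize(im,(800,600),interpolation=cv2.INTER_CUBIC))
delta((500,377,330),173.7)
E
```

```text
[634.3  -3.9 328. ] [-1.7995e+02  3.0000e-02  8.2790e+01] [642.6  66.9 485.1]
tool shift [ 361.3 -181.2   -1.7] turn -90.95
```

View pics/w1b.png

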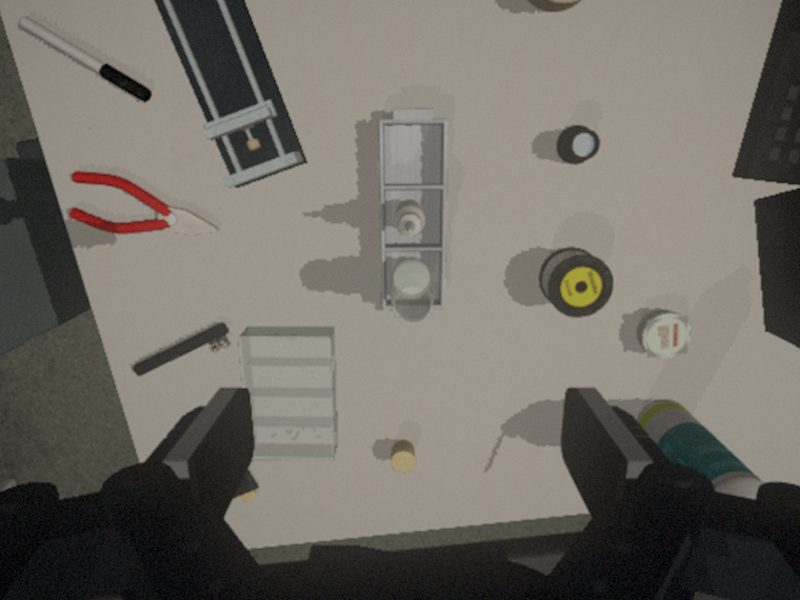

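The wrist view (800 scale) shows the stock tray rim corners at (380,119), (446,119), (443,305) and (383,306). The free bay centre is at (413,153), the spare tip at (409,227), and the clear bottle is in the lower bay.

Run:
```python
from h import *
c=np.load("pics/w1.npy",allow_pickle=True).item()
uv=np.array([(380,119),(446,119),(443,305),(383,306)])*.7-.15
L=[(83,29,24),(83,-29,24),(-83,-29,24),(-83,29,24)]
f=lambda p:(proj(c,tray(p,L))-uv).ravel()
s=least_squares(f,(640,5,83));print(s.x,f(s.x).round(1));print(tray(s.x,[(-54,0,0),(0,0,0),(54,0,0)]).round(1))
print("tip",ray(c,np.array((409,227))*.7,108),"shoulder",ray(c,np.array((410,212))*.7,64),"free",ray(c,np.array((413.5,153))*.7,24))
```

```text
[639.36576772   6.80239504  83.06554438] [-1.4 -1.2  1.3 -1.4  1.1  2.  -1.   1.4]
[[632.8 -46.8   0. ]
 [639.4   6.8   0. ]
 [645.9  60.4   0. ]]
tip [636.39072621  11.07554971 108.        ] shoulder [637.93699541  16.35285798  64.        ] free [646.52567477  60.43066916  24.        ]
```

Request:
step_arm([
  [[361,-181,-2],-91],
  [[361,-181,-2],-91],
  [[361,-181,-2],-91],
  [[361,-181,-2],-91],
  [[361,-181,-2],-91],
  [[361,-181,-2],-91],
  [[361,-181,-2],-91],
  [[361,-181,-2],-91],
  [[361,-181,-2],-91],
  [[361,-181,-2],-91],
  [[361,-181,-2],-91],
  [[361,-181,-2],-91],
])

```text
time: 3.1
tool_pos: [500.5, 376.3, 330.7]
tcp_rot: [180.0, 0.0, 173.8]
ft_force: [-0.1, -0.4, -0.4]
finger_gap: 84.9
grip_force: 0.0
```

Request:
step_arm([
  [[0,0,0],0],
  [[0,0,0],0],
])

```text
time: 3.3
tool_pos: [500.6, 376.8, 330.7]
tcp_rot: [180.0, 0.0, 173.6]
ft_force: [0.8, -0.2, -0.3]
finger_gap: 85.3
grip_force: 0.0
```

Run:
```python
from h import *
shot("w2"); im=cv2.imread("pics/w2.png"); cv2.imwrite("pics/w2b.png",cv2.resize(im,(800,600),interpolation=cv2.INTER_CUBIC))
```

```text
[500.6 376.8 330.7] [1.7999e+02 1.0000e-02 1.7363e+02] [428.5 384.4 487.8]
```

View pics/w2b.png

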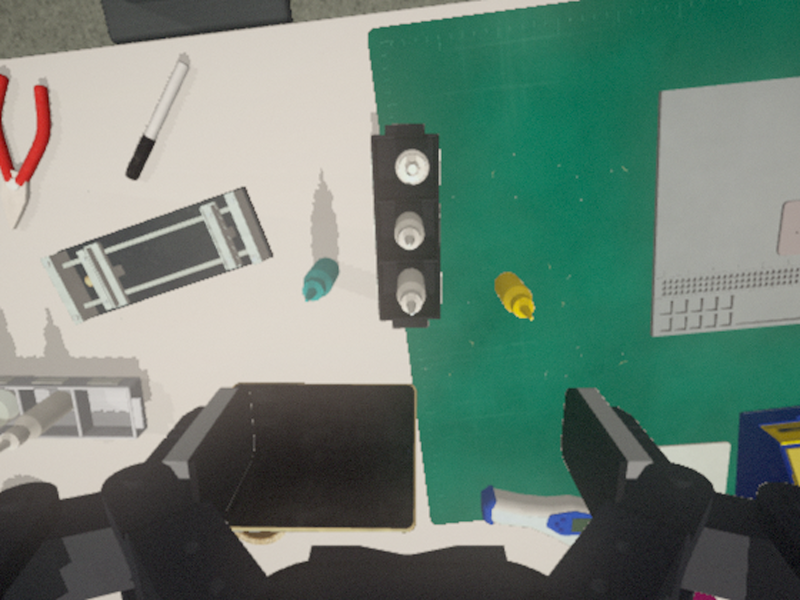

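The kit rim corners are at (373,134), (440,135), (440,320) and (379,320), and the spray head is at (413,168). The turquoise bottle (320,280) and the yellow one (515,295) are clear of the fingers' path.

Run:
```python
from h import *
c=np.load("pics/w2.npy",allow_pickle=True).item()
uv=np.array([(373,134),(440,135),(440,320),(379,320)])*.7-.15
L=[(-83,-29,24),(-83,29,24),(83,29,24),(83,-29,24)]
f=lambda p:(proj(c,tray(p,L))-uv).ravel()
s=least_squares(f,(500,377,-6));print(s.x,f(s.x).round(1));print(tray(s.x,[(-54,0,0),(0,0,0),(54,0,0)]).round(1))
q=ray(c,np.array((413,168))*.7,96);print("spray",q,"mid",ray(c,np.array((410,242))*.7,108),"far",ray(c,np.array((411,305))*.7,108), "tq", ray(c,np.array((325,270))*.7,30))
delta((*q[:2],180),173.6)
```

```text
[501.01806076 377.16213642  -5.51800893] [-0.5  0.3  0.8 -1.1  0.2  0.2 -0.6  0.8]
[[447.3 382.4   0. ]
 [501.  377.2   0. ]
 [554.8 372.    0. ]]
spray [444.02012427 387.09307536  96.        ] mid [495.50260615 379.22729184 108.        ] far [543.43081575 374.76608568 108.        ] tq [526.04059472 299.84017307  30.        ]
tool shift [ 57.3   3.8 150.6] turn 0.06
```

Request:
step_arm([
  [[28,2,40],-1],
  [[56,4,80],-1],
  [[56,4,120],-1],
  [[56,4,160],-1],
  [[56,4,195],-1],
  [[56,4,225],-1],
  [[56,4,255],-1],
  [[56,4,275],-1],
  [[56,4,288],-1],
  [[56,4,288],-1],
  [[56,4,288],-1],
])

```text
time: 4.45
tool_pos: [445.6, 387.9, 43.3]
tcp_rot: [180.0, 0.0, 174.8]
ft_force: [0.5, 0.1, 0.2]
finger_gap: 85.0
grip_force: 0.0
```

Request:
step_arm([
  [[0,0,0],0],
  [[0,0,0],0],
  [[0,0,0],0],
  [[0,0,0],0],
  [[0,0,0],0],
  [[0,0,0],0],
  [[0,0,0],0],
  [[0,0,0],0],
], fingers=0.15, squeeze=30)

```text
time: 5.25
tool_pos: [445.5, 387.8, 43.1]
tcp_rot: [180.0, 0.0, 174.8]
ft_force: [0.4, -1.8, 6.1]
finger_gap: 24.2
grip_force: 29.5
```

Request:
step_arm([
  [[0,0,-15],0],
  [[0,0,-40],0],
  [[0,0,-80],0],
  [[0,0,-120],0],
  [[0,0,-160],0],
  [[0,0,-200],0],
  [[0,0,-200],0],
  [[0,0,-200],0],
])

```text
time: 6.05
tool_pos: [445.6, 388.0, 244.5]
tcp_rot: [179.9, 0.1, 174.8]
ft_force: [-1.2, -0.3, -2.6]
finger_gap: 24.0
grip_force: 29.5
```

Run:
```python
from h import *
shot("w3"); w=cv2.imread("pics/w3.png"); a=snapshot("scene"); b=snapshot("side")
q=proj(get_calibration("side"),(445,387,230))[0].astype(int); p=proj(get_calibration("scene"),(445,387,230))[0].astype(int); print(q,p)
def c(im,x,y,w=100,h=75): x=max(x,0);y=max(y,0);return cv2.resize(im[y:y+h,x:x+w],(400,300),interpolation=cv2.INTER_CUBIC)
cv2.imwrite("pics/g3.png",np.vstack([np.hstack([cv2.resize(w[140:420,93:467],(400,300)),c(a,p[0]-70,p[1]-40,133,100)]),np.hstack([c(b,q[0]-67,q[1]-40,133,100),c(a,190,240,133,100)])]))
```

```text
[445.6 388.  244.5] [1.7988e+02 1.3000e-01 1.7482e+02] [373.  393.9 401.4]
[302 227] [278 192]
```

View pics/g3.png

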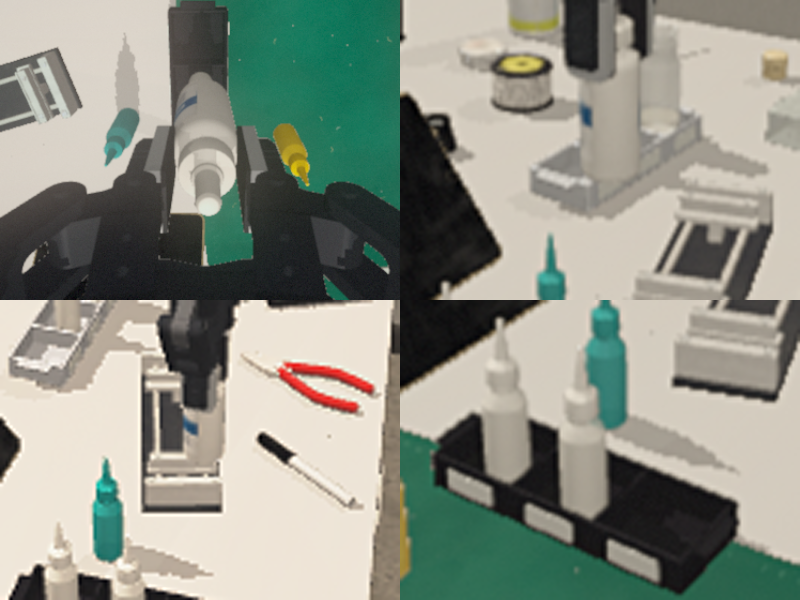

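Run:
```python
from h import *
a=get_calibration("scene");b=get_calibration("side")
for z in (200,207,214): print(ray(a,(278.5,210.3),z),ray(b,(303.5,241),z))
def res(p): return np.r_[proj(a,p)[0]-(278.5,210.3),proj(b,p)[0]-(303.5,241)]
s=least_squares(res,(445,387,205));print(s.x,s.fun)
w=np.load("pics/w3.npy",allow_pickle=True).item()
# wrist: head top centre at crop (208,205)->px
uv=np.array((208,205))*.934+(93,140); print(uv,ray(w,uv,299))
print("bay",tray((639.4,6.8,83.06),(54,0,0)))
```

```text
[448.04383207 380.30289492 200.        ] [441.2288427  393.16990692 200.        ]
[441.41573461 392.78418908 207.        ] [440.17301974 400.83129581 207.        ]
[434.78763715 405.26548323 214.        ] [439.11719679 408.4926847  214.        ]
[438.47711325 400.49374655 210.03234613] [-0.76352109  0.68161982  0.9258448  -1.16171061]
[287.272 331.47 ] [443.87190544 388.51266054 299.        ]
bay [[645.92481378  60.40435435   0.        ]]
```

The bottle hangs upright in the grip, about 4 mm off the pad centre, and kit bay -54 is empty. Now to carry it to the stock tray.

Request:
step_arm([
  [[0,0,-45],8],
  [[-20,-28,-45],16],
  [[-45,-60,-45],24],
  [[-70,-95,-45],32],
  [[-96,-130,-45],40],
  [[-122,-165,-45],48],
  [[-148,-200,-45],56],
  [[-174,-235,-45],64],
  [[-200,-270,-45],72],
  [[-218,-294,-45],80],
  [[-229,-308,-45],88],
  [[-229,-308,-45],91.7],
])

```text
time: 7.4
tool_pos: [645.3, 57.2, 284.5]
tcp_rot: [-179.8, 0.1, 82.6]
ft_force: [0.4, -0.1, -0.0]
finger_gap: 24.1
grip_force: 29.7
```

Request:
step_arm([
  [[0,0,0],0],
  [[0,0,0],0],
  [[0,0,0],0],
])

```text
time: 7.7
tool_pos: [644.8, 60.7, 286.8]
tcp_rot: [-179.9, 0.0, 83.3]
ft_force: [-0.6, -0.5, -0.1]
finger_gap: 24.0
grip_force: 29.7
```

Run:
```python
from h import *
delta((646,60,44.5),83.1)
```

```text
tool shift [ -0.6   1.3 242.3] turn 0.16
```

Request:
step_arm([
  [[0,1,35],0],
  [[0,1,75],0],
  [[0,1,115],0],
  [[0,1,155],0],
  [[0,1,185],0],
  [[0,1,205],0],
  [[0,1,220],0],
  [[0,1,230],0],
  [[0,1,235],0],
  [[0,1,235],0],
  [[0,1,235],0],
])

```text
time: 8.8
tool_pos: [647.2, 60.1, 53.7]
tcp_rot: [179.9, -0.0, 83.1]
ft_force: [-0.3, -0.4, 0.1]
finger_gap: 23.9
grip_force: 29.7
```

Request:
step_arm([
  [[0,0,3],0],
  [[0,0,6],0],
  [[0,0,7],0],
  [[0,0,7],0],
])

```text
time: 9.2
tool_pos: [646.0, 60.0, 45.2]
tcp_rot: [-180.0, 0.0, 83.1]
ft_force: [0.4, 0.5, -1.5]
finger_gap: 24.2
grip_force: 29.7
```

Request:
step_arm([
  [[0,0,1.5],0],
  [[0,0,3],0],
  [[0,0,3],0],
  [[0,0,3],0],
])

```text
time: 9.6
tool_pos: [646.7, 60.1, 43.2]
tcp_rot: [180.0, -0.0, 83.1]
ft_force: [-1.9, 0.4, 5.8]
finger_gap: 24.1
grip_force: 30.4
```

Request:
step_arm([
  [[0,0,0],0],
  [[0,0,0],0],
  [[0,0,0],0],
  [[0,0,0],0],
  [[0,0,0],0],
  [[0,0,0],0],
], fingers=1)

```text
time: 10.2
tool_pos: [646.2, 60.0, 42.4]
tcp_rot: [-180.0, 0.0, 83.1]
ft_force: [0.3, 0.5, 0.9]
finger_gap: 85.5
grip_force: 0.0
```

Request:
step_arm([
  [[0,0,-15],0],
  [[0,0,-50],0],
  [[0,0,-90],0],
  [[0,0,-130],0],
  [[0,0,-170],0],
  [[-20,0,-210],0],
  [[-60,0,-240],0],
  [[-60,0,-240],0],
  [[-60,0,-240],0],
  [[-60,0,-240],0],
])

```text
time: 11.2
tool_pos: [638.6, 1.0, 281.7]
tcp_rot: [-179.9, -0.0, 83.1]
ft_force: [-0.2, 0.5, -0.5]
finger_gap: 85.4
grip_force: 0.0
```

Run:
```python
from h import *
shot("w4"); w=cv2.imread("pics/w4.png"); a=snapshot("scene"); b=snapshot("side")
def c(im,x,y,w=100,h=75): return cv2.resize(im[y:y+h,x:x+w],(400,300),interpolation=cv2.INTER_CUBIC)
cv2.imwrite("pics/g4.png",np.vstack([np.hstack([c(w,200,40,240,180),c(a,235,150)]),np.hstack([c(b,220,145),c(w,240,80,120,90)])]))
```

```text
[638.6   1.  281.7] [-1.7992e+02 -2.0000e-02  8.3120e+01] [646.5  71.7 438.9]
```

View pics/g4.png

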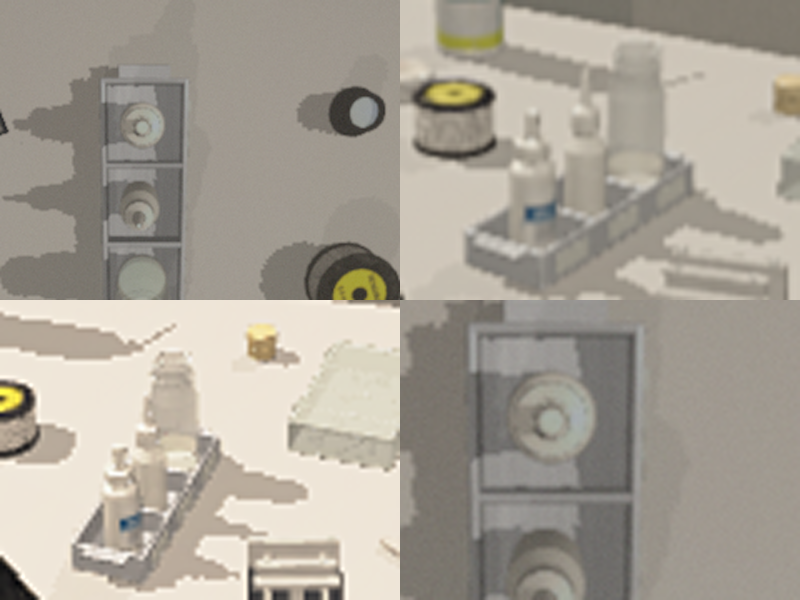

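The spray bottle stands upright in the free stock bay. The spare's tip is at wrist pixel (283,174), with its shoulder near (284,162).

Run:
```python
from h import *
c=np.load("pics/w4.npy",allow_pickle=True).item()
for uv,z in (((283.4,174.6),108),((283.7,158),60),((284.6,115.3),96)): print(ray(c,uv,z))
# body left/right edges in 2nd crop
print(ray(c,(240+550*.3-400*.3,80+(575-300)*.3),64))
delta((637.5,11,46),83.1)
```

```text
[636.97074797   9.02472946 108.        ]
[637.97022056  17.14708052  60.        ]
[644.21436869  60.62282278  96.        ]
[638.83269561  12.98133915  64.        ]
tool shift [  9.4  -2.1 234.9] turn 0.08
```

Request:
step_arm([
  [[9,-2,35],0],
  [[9,-2,75],0],
  [[9,-2,115],0],
  [[9,-2,150],0],
  [[9,-2,180],0],
  [[9,-2,205],0],
  [[9,-2,220],0],
  [[9,-2,230],0],
  [[9,-2,233],0],
  [[9,-2,233],0],
  [[9,-2,233],0],
])

```text
time: 12.45
tool_pos: [639.3, 9.6, 51.0]
tcp_rot: [179.9, -0.0, 83.1]
ft_force: [-0.2, -0.4, 0.4]
finger_gap: 85.3
grip_force: 0.0
```

Request:
step_arm([
  [[0,0,0],0],
  [[0,0,0],0],
  [[0,0,0],0],
  [[0,0,0],0],
  [[0,0,0],0],
  [[0,0,0],0],
  [[0,0,0],0],
  [[0,0,0],0],
], fingers=0.15, squeeze=30)

```text
time: 13.25
tool_pos: [638.4, 9.6, 49.8]
tcp_rot: [180.0, 0.0, 83.1]
ft_force: [-1.3, -0.4, 4.8]
finger_gap: 22.5
grip_force: 29.5
```

Request:
step_arm([
  [[0,0,-15],0],
  [[0,0,-40],0],
  [[0,0,-80],0],
  [[0,0,-120],0],
  [[0,0,-160],0],
  [[0,0,-200],0],
  [[0,0,-240],0],
  [[0,0,-240],0],
  [[0,0,-240],0],
])

```text
time: 14.15
tool_pos: [638.9, 9.6, 291.9]
tcp_rot: [179.8, -0.0, 83.1]
ft_force: [-0.9, -0.6, -0.5]
finger_gap: 22.6
grip_force: 29.5
```

Run:
```python
from h import *
delta((447,383,287),174.6)
shot("w5"); w=cv2.imread("pics/w5.png"); a=snapshot("scene"); b=snapshot("side")
t=(638,11,250);q=proj(get_calibration("side"),t)[0].astype(int); p=proj(get_calibration("scene"),t)[0].astype(int); print(q,p)
def c(im,x,y,w=100,h=75): x=max(x,0);y=max(y,0);return cv2.resize(im[y:y+h,x:x+w],(400,300),interpolation=cv2.INTER_CUBIC)
cv2.imwrite("pics/g5.png",np.vstack([np.hstack([cv2.resize(w[140:420,93:467],(400,300)),c(a,p[0]-50,p[1]-35)]),np.hstack([c(b,q[0]-50,q[1]-35),c(a,235,150)])]))
```

```text
tool shift [ 347.7 -235.2    4.9] turn -91.48
[638.9   9.6 291.9] [ 1.7979e+02 -1.0000e-02  8.3120e+01] [646.   80.4 449. ]
[253 122] [281 106]
```

Request:
step_arm([
  [[20,-13,5],-8],
  [[50,-34,5],-16],
  [[85,-57,5],-24],
  [[120,-81,5],-32],
  [[155,-105,5],-40],
  [[190,-128,5],-48],
  [[225,-152,5],-56],
  [[260,-176,5],-64],
  [[295,-200,5],-72],
  [[325,-220,5],-80],
  [[348,-235,5],-88],
  [[348,-235,5],-91.5],
])

```text
time: 15.5
tool_pos: [443.7, 385.9, 282.3]
tcp_rot: [-179.9, -0.2, 175.2]
ft_force: [-0.6, -1.2, -1.0]
finger_gap: 22.5
grip_force: 29.5
```

Request:
step_arm([
  [[0,0,0],0],
  [[0,0,0],0],
  [[0,0,0],0],
])

```text
time: 15.8
tool_pos: [446.7, 382.5, 283.7]
tcp_rot: [-179.9, -0.0, 174.5]
ft_force: [0.4, 0.7, 0.4]
finger_gap: 22.4
grip_force: 29.5
```

Run:
```python
from h import *
delta((447,383,52),174.6)
```

```text
tool shift [-2.000e-01  5.000e-01  2.317e+02] turn -0.13
```

Request:
step_arm([
  [[0,0,35],0],
  [[0,0,75],0],
  [[0,0,115],0],
  [[0,0,155],0],
  [[0,0,185],0],
  [[0,0,205],0],
  [[0,0,217],0],
  [[0,0,224],0],
  [[0,0,228],0],
  [[0,0,228],0],
  [[0,0,228],0],
])

```text
time: 16.9
tool_pos: [447.3, 383.8, 57.7]
tcp_rot: [179.9, 0.1, 174.6]
ft_force: [0.0, 1.6, -0.3]
finger_gap: 22.6
grip_force: 29.5
```

Request:
step_arm([
  [[0,0,2],0],
  [[0,0,3],0],
  [[0,0,4],0],
  [[0,0,4],0],
])

```text
time: 17.3
tool_pos: [446.5, 383.2, 52.3]
tcp_rot: [-180.0, -0.0, 174.6]
ft_force: [0.1, 0.4, -0.7]
finger_gap: 22.6
grip_force: 29.5
```

Request:
step_arm([
  [[0,0,1.5],0],
  [[0,0,3],0],
  [[0,0,3],0],
  [[0,0,3],0],
])

```text
time: 17.7
tool_pos: [446.8, 383.4, 49.8]
tcp_rot: [180.0, 0.0, 174.6]
ft_force: [-0.5, -0.0, 3.3]
finger_gap: 22.7
grip_force: 29.8
```

Contact with the bay floor, so I'll release and retreat.

Request:
step_arm([
  [[0,0,0],0],
  [[0,0,0],0],
  [[0,0,0],0],
  [[0,0,0],0],
  [[0,0,0],0],
  [[0,0,0],0],
], fingers=1)

```text
time: 18.3
tool_pos: [446.6, 383.3, 49.4]
tcp_rot: [-180.0, -0.0, 174.6]
ft_force: [-0.6, -0.1, -0.7]
finger_gap: 85.3
grip_force: 0.0
```

Request:
step_arm([
  [[0,0,-15],0],
  [[0,0,-50],0],
  [[0,0,-90],0],
  [[0,0,-130],0],
  [[0,0,-170],0],
  [[0,0,-210],0],
  [[-40,0,-260],0],
  [[-40,0,-260],0],
  [[-40,0,-260],0],
  [[-40,0,-260],0],
])

```text
time: 19.3
tool_pos: [486.0, 379.5, 309.4]
tcp_rot: [-180.0, -0.0, 174.6]
ft_force: [0.3, -0.4, -1.2]
finger_gap: 85.6
grip_force: 0.0
```

Run:
```python
from h import *
shot("w6"); w=cv2.imread("pics/w6.png"); a=snapshot("scene"); b=snapshot("side")
def c(im,x,y,w=100,h=75): return cv2.resize(im[y:y+h,x:x+w],(400,300),interpolation=cv2.INTER_CUBIC)
cv2.imwrite("pics/g6.png",np.vstack([np.hstack([c(w,200,50,240,180),c(a,185,240,133,100)]),np.hstack([c(b,220,235,110,83),c(a,235,150)])]))
```

```text
[486.  379.5 309.4] [-1.8000e+02 -2.0000e-02  1.7461e+02] [413.9 385.8 466.5]
```

View pics/g6.png

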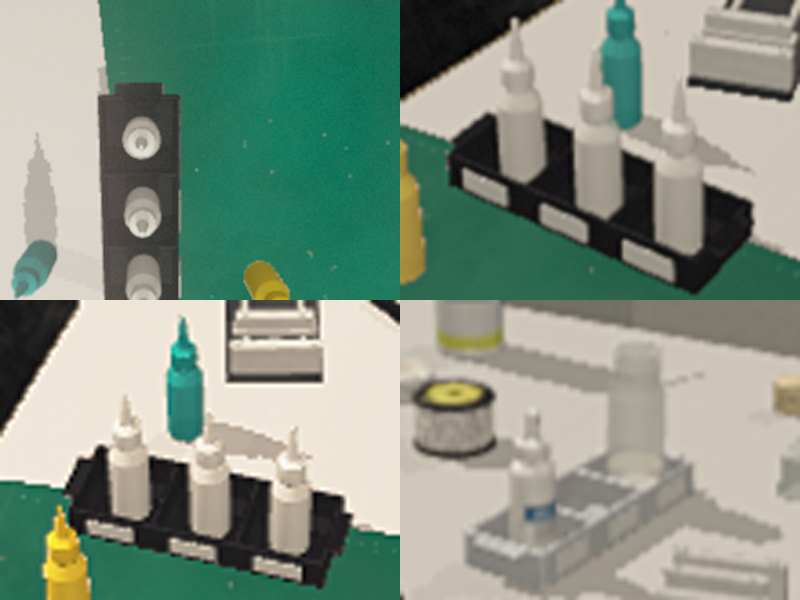

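The kit holds three upright droppers, and the spray bottle stands upright in the stock tray.

```bash
python3 -c "
from bench import r
print(r.hand_in())"
```

```text
the job is handed in; nothing more can be done
None
```

The job is handed in at about 19 s of robot time: the last pictures show one upright dropper bottle in each kit bay and the spray bottle upright in the stock tray; the hand-in call returned no verdict.

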